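Raise the router bit by one turn of the lift wheel and lock it

ROBOT

A 7-joint arm with a two-finger parallel gripper is mounted at the origin on the work surface. World frame = base frame: x ahead of the robot, y to its left, z up, the work surface at z = 0. Lengths are in m, angles in rad, forces in N, time in s.
With the tool pointing down it reaches from about 0.425 to 0.875 m from the base axis. Payload 4.7 kg.
Tool frame: the origin (TCP) lies on the centre line of the jaws, within the pads' length; the fingertips stand ctrl.tcp_to_tips ahead of it and the grasp point (between the pads) lies 2 mm behind it (ctrl.tcp_to_tips is the distance from the TCP to the fingertips, in m); z points along the fingers, y is the line along which they close (so a half turn about z gives the same grasp; the last joint's range is limited). The gripper opens to 87 mm and grips with 3 to 60 N. Pads are 19 mm wide; open, the fingers measure 117 mm over their backs; the gripper's body (75 mm by 190 mm) begins 51 mm behind the grasp point.
Start: joints at [-1.295, 0.321, -0.07, 1.45, 0.023, 1.371, -0.057], TCP at [0.168, 0.628, 0.24] pointing down, gripper open.
Joint ranges: [-2.86, 2.86], [-0.3, 2.09], [-1.38, 1.24], [0.06, 2.45], [-1.56, 4.7], [0.09, 2.05], [-2.69, 2.69]. Speed limits (rad/s): [2.57, 2.57, 3.14, 3.14, 3.14, 3.14, 3.14].

INTERFACE

Orientations are given as a rotation vector (axis times angle).
In Python, from bench import ctrl, optics, close_job gives the robot as it stands.
- The arm moves only by the shell command python3 -m inch 'ROWS' [OPENING] [FORCE]. ROWS is JSON, a list of rows, each a list of 2 entries, a list of its own where there are three numbers: the shift along the tool's x, y, z in mm, then the turn, a rotation vector about the tool's x, y, z in degrees. In form: [[[x, y, z], [ax, ay, az]], ...]. A call has exactly 10 rows; each row shifts and turns the commanded pose from where the row before left it, along the tool's axes as they then stand; what a row does not reach is not made up. A row lasts 1/10 s, in which the tool goes at most 50 mm and 8.59 degrees, less where a joint would pass 70% of its speed; a pose out of reach is approached as far as the arm can. A call is refused whole if a number of a shift passes 50 or a number of a turn 8.59, either way. A call with a gripper value outside its range is refused whole. OPENING is the closure, from 0 (fully open) to 1 (shut), set as the call begins (- or left out, the last holds). The fingers move at their own pace and stop on an object; FORCE is the grip in N (left out, the last holds). Time passes only in rows, so rows that do not move let the fingers close, or fill a call up. It gives the time, the measured TCP pose, the force and the opening at its end, in the units of the state.
- ctrl.get_state(): the state, without advancing time (a new reading comes with each control period).
- optics.get_image(name): name is "scene" or "top" or "wrist"; returns a dict with "image" (480x640x3 uint8, red, green, blue), "fx", "fy", "cx", "cy" (pixels), "R" (3x3) and "t" (3): a world point X has camera coordinates R X + t; the wrist camera has in their place "hand_eye" (4x4, takes a point from camera to tool coordinates, whose origin is the TCP and whose axes are the flange's). Camera axes: x right, y down, z forward; pixel columns grow to the right and rows downward; lengths in m; the calibration is good to about 2 mm. A picture is of the moment at which its call begins: read the wrist's pose just before it. There is no depth.
- close_job(): hands the job in, once; it reports no verdict.
The state is a dict: "time": time; "joint_positions": joint angles; "qd": joint speeds; "joint_torque": joint torques, N m; "position": TCP position; "tool_rot": TCP orientation; "ft_force": force on the tool from outside, world axes, zero at the start; "torque": the same for the moment, N m; "grip_width": opening from 0.0 (shut) to 1.0 (fully open).
Only numpy, scipy, OpenCV 4.12 (cv2) and the standard library are available. Lean on these libraries where they do the work, as an engineer would, in place of code of your own. Each camera call takes 0.05 s, during which the arm holds its last target. There are 200 camera calls.

TASK

Raise the router bit: with the fingertips, push the lift's hand wheel round by its upright handle through exactly one full turn, clockwise as seen from above, so that the handle stops where it started. Then push the lock lever all the way over, away from the side it leans to now. Only push gently, do not grip anything, leave the things lying around where they are, and finish clear of everything.

Things in the scene. Friction and masses are not known exactly. Their poses are not given: they have to be found in the camera images.
- plate: router-lift plate fixed on the table, aluminium, 230 mm (its x) by 330 mm (its y), 10 mm thick, bearing the hand wheel, the lock lever and the router bit. Origin under its centre, on the table; x points away from the robot, y to the robot's left, z up; turned by up to 20 degrees. The router bit (25 mm wide, standing about 31 to 37 mm above the plate) is at (45, -55) mm in this frame and rises 5 mm per clockwise turn of the wheel.
- wheel_hub (a point): top centre of the hand wheel's hub, on the vertical axis of the wheel, at (0, 75, 62) mm in the plate's frame. Three-spoke steel wheel lying flat, 150 mm outside diameter; the top of the rim is 61 mm above the table and nothing of the wheel but the handle stands higher than 68 mm.
- handle: upright black handle on one spoke of the wheel, a round peg of 22 mm diameter and 63 mm tall, free to spin on its own axis; origin at its foot on its own axis, 60 mm from the wheel's axis and 62 mm above the table (so its top is 125 mm above the table). Pushing it sideways with about 2 N, along the circle, turns the wheel.
- wheel (a joint): angle of the hand wheel, rad, growing clockwise as seen from above; 2 pi is one turn. At 0 the handle lies towards the plate's -x from the hub; it starts anywhere within 1.5 rad of that. It turns freely from -2.2 to 9.5 (stops) with light friction and stays where it is left.
- lock (a joint): angle of the lock lever, rad: 0 unlocked (leaning towards the plate's -x, towards the robot), 1.0 locked (leaning as far towards the plate's +x); stops at both ends. About 1 N at the ball moves it; it stays where it is left.
- lock_tip (a point): centre of the 26 mm black ball at the end of the lock lever, a 10 mm rod of 80 mm on a level pivot that runs along the plate's y. The pivot is at (-20, -118, 32) mm in the plate's frame, on a block 70 x 50 mm reaching 35 mm above the table. The ball's centre is about 102 mm above the table at both ends, 112 mm half way, and goes from 38 mm before to 38 mm beyond the pivot along the plate's x.
- setup_block: brass setup block, 60 x 20 x 15 mm, lying on the lift plate; origin under its centre
- spanner: flat steel collet spanner, about 130 mm long, lying on the plate's robot-side edge; origin on its underside
- pencil: flat wooden carpenter's pencil, 130 mm long, lying on the plate's far edge; origin on its underside
- offcut: pale timber offcut, 240 x 60 x 25 mm, on the table left of the plate; origin under its centre
- acrylic: clear acrylic strip, 260 x 45 x 6 mm, on the table right of the plate; origin under its centre
- glue: yellow glue bottle, 56 mm diameter, 150 mm tall, right of the plate; origin under its centre
- push_block: plywood push block 220 x 75 mm with a loop handle, about 80 mm tall, left of the plate; origin under its centre
- screws: glass screw jar with steel cap, 64 mm diameter, 85 mm tall, right of the plate; origin under its centre

How it is judged:
On the way, in this order (a step that is already met when the one before it is completed fails the run):
1. the fingers push the handle round to the far side of its circle (distance of handle from where it was at the start of the episode above 0.09 m and contact force between the fingers and handle above 0.3 N and value of joint lock below 0.2 rad), for 0.05 s.
2. the wheel stands still after exactly one clockwise turn, the lock lever still off (distance of handle from where it was at the start of the episode below 0.014 m and value of joint wheel between 4.3 and 8.3 rad and velocity of joint wheel between -0.08 and 0.08 rad/s and value of joint lock below 0.2 rad), for 0.2 s.
3. the lock lever is pushed fully over (value of joint lock above 0.88 rad), for 0.1 s.
At the end, for the whole second after the job is handed in: The wheel has made one clockwise turn, net (not none, not two), and rests with the handle within 14 mm of where it started; the lock lever is over to within 0.12 rad of its far stop; every loose thing lies within 30 mm of its start (distance of handle from where it was at the start of the episode below 0.014 m and value of joint wheel between 4.3 and 8.3 rad and velocity of joint wheel between -0.08 and 0.08 rad/s and value of joint lock above 0.88 rad and distance of each of setup_block, spanner, pencil, offcut, acrylic, glue, push_block, screws from where it was at the start of the episode below 0.03 m); the robot touches nothing.
It fails at once if the handle is gripped or shoved hard (more than 25 N) (contact force between the fingers and handle above 25 N).
It fails at once if the fingers press on the lift, its wheel or its lever with more than 35 N (contact force between the fingers and plate above 35 N).
It fails at once if a loose thing is lifted, carried or pushed away by more than 30 mm (distance of any of setup_block, spanner, pencil, offcut, acrylic, glue, push_block, screws from where it was at the start of the episode above 0.03 m).
It also fails if it takes over 64 s, if anything falls off the work surface, if the arm or the gripper's body presses on something with over 40 N, if the wrist force passes 120 N, or if a joint passes its speed limit or range.

## Working session

There is one attempt and no reset: what is moved stays moved. The work goes in short steps, Python scripts to look and compute and a shell command to move; the robot and the scene stay as the last step left them, time stands still between calls to the robot, and variables do not carry over. Pictures are saved under pics/ and viewed, on a budget of 10 in all, crops included, one or two more only if the job needs it, and the job is handed in when it is done.

```bash
ls; mkdir -p pics; python3 - <<'E'
from bench import ctrl, optics
import cv2,pickle
s=ctrl.get_state();print(s,ctrl.tcp_to_tips)
d={}
for n in("top","scene"):
    g=optics.get_image(n);d[n]=g;cv2.imwrite(f"pics/{n}0.png",g["image"][:,:,::-1]);print(n,g["fx"],g["fy"],g["cx"],g["cy"],g["R"],g["t"])
pickle.dump(d,open("im0.pkl","wb"))
E
```

```text
pics
{'time': 0.0, 'joint_positions': array([-1.29491771,  0.321841  , -0.0700842 ,  1.45168514,  0.02261554,
        1.37079525, -0.05691087]), 'qd': array([-7.07133573e-04, -1.61264812e-04,  1.00827939e-03, -1.24983162e-03,
       -1.96626153e-03, -1.24919852e-04,  9.74976468e-05]), 'joint_torque': array([ 6.20728388e-04, -4.91279984e+01, -4.03493028e-01, -3.12536180e+01,
       -6.39167475e-02,  4.36382974e-02,  1.83291759e-04]), 'position': array([0.16813554, 0.62733295, 0.23844471]), 'tool_rot': array([-4.09974249e-01, -3.11458464e+00,  3.04191514e-03]), 'ft_force': array([-0.13722597,  0.13516744, -0.42106283]), 'torque': array([0.07054563, 0.01277164, 0.03126042]), 'grip_width': 0.9999037740468372} 0.017
top 550.9338717173271 550.9338717173271 330.04813326727066 241.87500210890641 [[-0.00700065 -0.9999424   0.00813537]
 [-0.9943631   0.00610039 -0.10585282]
 [ 0.10579709 -0.00883055 -0.99434853]] [0.00321769 0.55833909 1.42157465]
scene 575.0511535854744 575.0511535854744 312.2780132723259 237.08208117819584 [[ 0.01274177  0.99975216  0.01825546]
 [ 0.76872434  0.00188134 -0.63957747]
 [-0.63945331  0.02218276 -0.76850985]] [-0.01998971 -0.37972709  1.83808719]
```

View pics/top0.png

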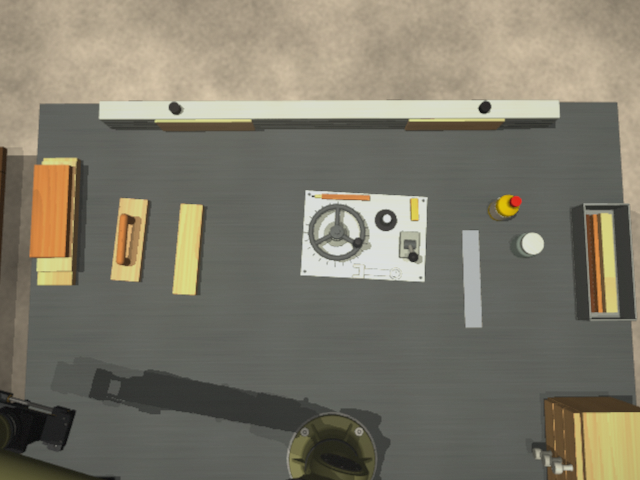

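View pics/scene0.png

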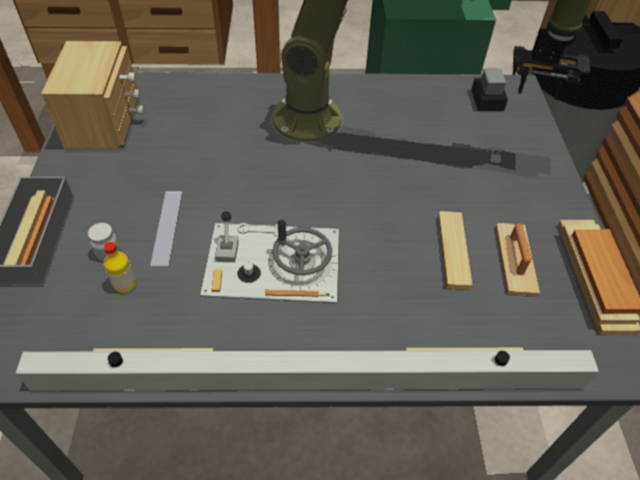

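The top view shows the plate with corners near (305,191), (428,197), (425,281), (301,276). The hub is near (338,234), the handle top near (359,243) and the lock ball near (413,257). Next I'll zoom in and fit the plate pose.

```bash
cat > h.py <<'E'
import numpy as np,pickle,cv2
from scipy.spatial.transform import Rotation as Rn
d=pickle.load(open('im0.pkl','rb'))
def ray(g,u,v,z):
    R=np.array(g["R"]);t=np.array(g["t"]);c=-R.T@t
    r=R.T@np.array([(u-g["cx"])/g["fx"],(v-g["cy"])/g["fy"],1]);return c+r*(z-c[2])/r[2]
def proj(g,X):
    p=np.array(g["R"])@X+g["t"];return np.array([g["fx"]*p[0]/p[2]+g["cx"],g["fy"]*p[1]/p[2]+g["cy"]])
def plate(p,a):  # plate pose x,y,yaw
    return np.array([p[0],p[1],0])+Rn.from_euler('z',p[2]).apply(a)
E
python3 - <<'E'
from h import *
from scipy.optimize import least_squares
g=d["top"]; im=g["image"]
m=cv2.inRange(im,(190,190,190),(255,255,255));m[:180]=0;m[290:]=0;m[:,:290]=0;m[:,440:]=0
m=cv2.morphologyEx(m,cv2.MORPH_CLOSE,np.ones((25,25)))
c=max(cv2.findContours(m,0,1)[0],key=cv2.contourArea);print(cv2.contourArea(c),cv2.boxPoints(cv2.minAreaRect(c)))
W=np.array([ray(g,*q[0],.01)[:2] for q in c])
r=cv2.minAreaRect((W*1000).astype(np.float32));print(r)
crop=cv2.resize(im[185:290,295:435],None,fx=5.6,fy=5.6,interpolation=cv2.INTER_CUBIC);cv2.imwrite("pics/topz.png",crop[:,:,::-1])
E
```

```text
9972.0 [[300.71616 274.2237 ]
 [305.2797  190.25433]
 [427.51645 196.89764]
 [422.9529  280.867  ]]
((577.6529541015625, -91.50286865234375), (325.3274841308594, 226.50892639160156), 86.45209503173828)
```

View pics/topz.png

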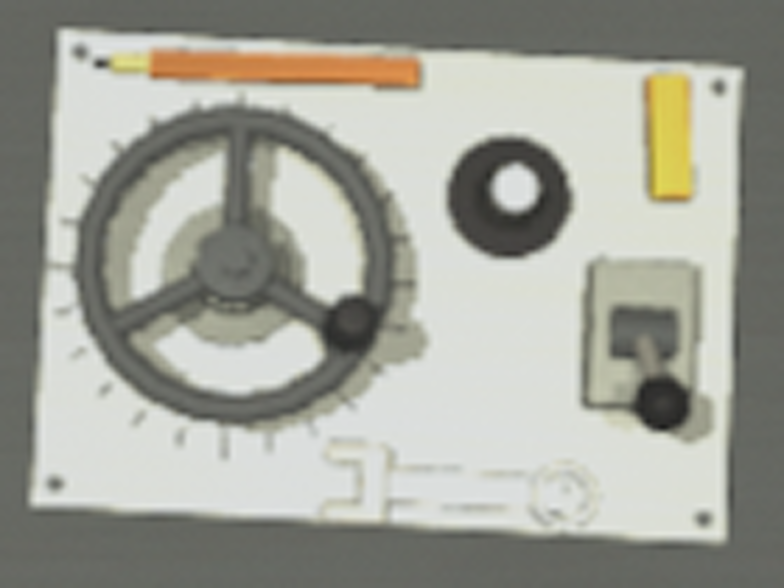

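The zoom shows the hub at about (235,265), the handle top at (350,322) and the lock ball at (662,402), leaning to -x. The plate corners are clear. The spanner is nearly white and lies on the robot-side edge. I'll fit the plate pose and the handle position, then cross-check both in the scene view.

```bash
python3 - <<'E'
from h import *
from bench import ctrl
from scipy.optimize import least_squares
g=d["top"];s=d["scene"]
z=lambda u,v:np.array([u/5.6+295-.4,v/5.6+185-.4])
obs=[(z(60,30),(.115,.165,.01)),(z(743,67),(.115,-.165,.01)),(z(727,543),(-.115,-.165,.01)),(z(30,507),(-.115,.165,.01)),(z(235,262),(0,.075,.062)),(z(662,402),(-.058,-.118,.102))]
f=lambda p:np.concatenate([proj(g,plate(p,np.array(a)))-o for o,a in obs])
r=least_squares(f,[.58,-.09,0]);p=r.x;print("plate",p,np.degrees(p[2]),f(p).reshape(-1,2).round(1).tolist())
hub=plate(p,np.array([0,.075,.062]));H=ray(g,*z(350,322),.125);print("hub",hub,"handle",H,np.linalg.norm((H-hub)[:2]))
Hp=Rn.from_euler('z',-p[2]).apply(H-hub);a=np.arctan2(Hp[1],-Hp[0]);print("wheel",a)
H=plate(p,np.array([-.06*np.cos(a),.075+.06*np.sin(a),.125]));print("handle on circle",H)
ball=plate(p,np.array([-.058,-.118,.102]));print("ball",ball)
for n,X in(("hub",hub),("handle",H),("ball",ball)):print(n,proj(s,X),"scene")
print("scene rays: handle",ray(s,281,222,.125),"ball",ray(s,227,216,.102),"hub",ray(s,301,253,.062))
print(Rn.from_rotvec(ctrl.get_state()["tool_rot"]).as_matrix().round(3))
np.save("p.npy",np.r_[p,a])
E
```

```text
plate [ 0.5773515  -0.09218878 -0.05974383] -3.4230693487601163 [[-0.2, -0.1], [-0.0, -0.2], [-0.1, 0.1], [0.2, -0.1], [0.1, 0.1], [0.1, 0.2]]
hub [ 0.58182962 -0.01732259  0.062     ] handle [ 0.54723485 -0.06617058  0.125     ] 0.05985753177884977
wheel -1.014323396010198
handle on circle [ 0.54715251 -0.06628684  0.125     ]
ball [ 0.5124094  -0.20651517  0.102     ]
hub [300.61372617 248.37752296] scene
handle [280.43542329 220.87700696] scene
ball [224.43141239 216.35505631] scene
scene rays: handle [ 0.55075942 -0.06484339  0.125     ] ball [ 0.51120418 -0.20025711  0.102     ] hub [ 0.59632208 -0.01637318  0.062     ]
[[-0.966  0.259 -0.   ]
 [ 0.259  0.966 -0.002]
 [-0.    -0.002 -1.   ]]
```

```bash
python3 -m inch '[[[0,0,0],[0,0,7.5]],[[0,0,0],[0,0,7.5]],[[0,0,0],[0,0,7.5]],[[0,0,0],[0,0,7.5]],[[0,0,0],[0,0,7.5]],[[0,0,0],[0,0,7.5]],[[0,0,0],[0,0,7.5]],[[0,0,0],[0,0,7.5]],[[0,0,0],[0,0,7.5]],[[0,0,0],[0,0,7.5]]]' 1 10
python3 -m inch '[[[-35,20,0],[0,0,0]],[[-35,20,0],[0,0,0]],[[-35,20,0],[0,0,0]],[[-35,20,0],[0,0,0]],[[-35,20,0],[0,0,0]],[[-35,20,0],[0,0,0]],[[-35,20,0],[0,0,0]],[[-35,20,0],[0,0,0]],[[-35,20,0],[0,0,0]],[[-35,20,0],[0,0,0]]]'
python3 -c "
from bench import ctrl
from scipy.spatial.transform import Rotation as R
print(R.from_rotvec(ctrl.get_state()['tool_rot']).as_matrix().round(3))"
```

```text
time: 1.1
position: [0.1682, 0.6275, 0.2389]
tool_rot: [2.227, 2.215, -0.002]
ft_force: [-0.1, -0.5, -0.0]
grip_width: 0.174
time: 2.1
position: [0.3687, 0.2761, 0.2393]
tool_rot: [-2.221, -2.221, 0.0]
ft_force: [0.6, 0.5, 0.7]
grip_width: 0.005
[[-0.  1. -0.]
 [ 1.  0. -0.]
 [-0. -0. -1.]]
```

```bash
python3 -m inch '[[[-36,22,0],[0,0,0]],[[-36,22,0],[0,0,0]],[[-36,22,0],[0,0,0]],[[-36,22,0],[0,0,0]],[[-36,22,0],[0,0,0]],[[-36,22,0],[0,0,0]],[[-36,22,0],[0,0,0]],[[-36,22,0],[0,0,0]],[[-36,22,0],[0,0,0]],[[-29,20,0],[0,0,0]]]'
python3 -m inch '[[[0,0,20],[0,0,0]],[[0,0,20],[0,0,0]],[[0,0,20],[0,0,0]],[[0,0,0],[0,0,0]],[[0,0,0],[0,0,0]],[[0,0,0],[0,0,0]],[[0,0,0],[0,0,0]],[[0,0,0],[0,0,0]],[[0,0,0],[0,0,0]],[[0,0,0],[0,0,0]]]'
python3 - <<'E'
from bench import ctrl,optics
from h import *
s=ctrl.get_state();g=optics.get_image("wrist");T=g["hand_eye"];print(T,g["fx"],g["cx"],g["cy"],s["position"])
pickle.dump((g,s),open("w1.pkl","wb"))
cv2.imwrite("pics/w1.png",g["image"][:,:,::-1])
# expected handle px
p=np.load("p.npy");R=Rn.from_rotvec(s["tool_rot"]).as_matrix()
for X in((.54715,-.06629,.125),(.58183,-.01732,.062),(.5124,-.2065,.102)):
    c=np.linalg.inv(T)@np.r_[R.T@(np.array(X)-s["position"]),1];print(g["fx"]*c[0]/c[2]+g["cx"],g["fy"]*c[1]/c[2]+g["cy"],c[2])
E
```

```text
time: 3.1
position: [0.5867, -0.0775, 0.2394]
tool_rot: [2.222, 2.22, -0.001]
ft_force: [-0.1, 0.2, 0.7]
grip_width: 0.006
time: 4.1
position: [0.5864, -0.0751, 0.1798]
tool_rot: [2.221, 2.221, 0.001]
ft_force: [0.8, 0.1, 0.0]
grip_width: 0.004
[[-1.45366131e-04 -9.68143129e-01 -2.50397404e-01  6.74707132e-02]
 [ 9.99999927e-01 -2.29018459e-04  3.04941371e-04  6.89885182e-04]
 [-3.52572521e-04 -2.50397342e-01  9.68143092e-01 -1.43615423e-01]
 [ 0.00000000e+00  0.00000000e+00  0.00000000e+00  1.00000000e+00]] 352.00063603903914 318.1631023770806 234.26223595981003 [ 0.58637586 -0.07505607  0.17984016]
250.07714860967099 246.45028906708734 0.20680613611470566
310.7634653070385 157.10772550910713 0.2555790948773217
218.51263773678855 417.0618549327208 0.2641247622547531
```

View pics/w1.png

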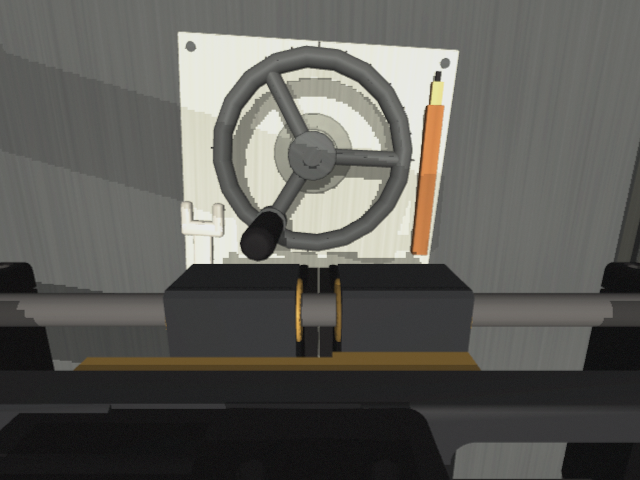

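The wrist view puts the handle top at about (259,243) and the hub at (311,153). The handle is therefore near (0.551,-0.068), about -121° around the hub, because the top-view blob included the peg's side. Next I'll descend behind the handle and compute the circle increments.

```bash
python3 -m inch '[[[0,0,12],[0,0,0]],[[0,0,12],[0,0,0]],[[0,0,12],[0,0,0]],[[0,0,12],[0,0,0]],[[0,0,12],[0,0,0]],[[0,0,10],[0,0,0]],[[0,0,0],[0,0,0]],[[0,0,0],[0,0,0]],[[0,0,0],[0,0,0]],[[0,0,0],[0,0,0]]]'
python3 - <<'E'
import numpy as np
a=np.radians(-85.5-np.r_[0,np.arange(4,41,4)*1.0,40+8*np.arange(1,41)])
P=np.round(60*np.c_[np.sin(a),np.cos(a)]);D=np.diff(P,axis=0).astype(int)
for i in range(0,50,10):print(np.degrees(a[i+10]),P[i+10],str(D[i:i+10].tolist()).replace(' ',''))
E
```

```text
time: 5.15
position: [0.5868, -0.0752, 0.1102]
tool_rot: [2.221, 2.221, 0.002]
ft_force: [-0.2, 0.1, 0.1]
grip_width: 0.008
-125.5 [-49. -35.] [[0,-4],[0,-5],[1,-4],[0,-4],[1,-4],[1,-4],[2,-4],[2,-4],[2,-3],[2,-4]]
-205.50000000000003 [ 26. -54.] [[5,-6],[7,-6],[7,-5],[7,-3],[8,-3],[8,-2],[9,0],[8,1],[8,2],[8,3]]
-285.5 [58. 16.] [[7,4],[7,5],[6,6],[5,7],[4,7],[3,8],[1,8],[1,8],[-1,9],[-1,8]]
-365.5 [-6. 60.] [[-3,8],[-4,7],[-5,7],[-5,6],[-7,5],[-7,5],[-8,3],[-8,2],[-8,1],[-9,0]]
-445.5 [-60.   5.] [[-8,-2],[-8,-2],[-8,-4],[-7,-4],[-6,-6],[-5,-6],[-5,-7],[-3,-8],[-3,-8],[-1,-8]]
```

```bash
python3 -m inch '[[[0,-4,0],[0,0,0]],[[0,-5,0],[0,0,0]],[[1,-4,0],[0,0,0]],[[0,-4,0],[0,0,0]],[[1,-4,0],[0,0,0]],[[1,-4,0],[0,0,0]],[[2,-4,0],[0,0,0]],[[2,-4,0],[0,0,0]],[[2,-3,0],[0,0,0]],[[2,-4,0],[0,0,0]]]'
python3 - <<'E'
from bench import ctrl,optics
from h import *
g=optics.get_image("wrist");t=optics.get_image("top")
print(ctrl.get_state()["ft_force"])
a=g["image"][:360:,60:560];b=cv2.resize(t["image"][185:290,295:435],None,fx=3,fy=3,interpolation=cv2.INTER_CUBIC)
b=cv2.copyMakeBorder(b,0,360-b.shape[0],0,500-b.shape[1],cv2.BORDER_CONSTANT)[:, :300]
cv2.imwrite("pics/m1.png",np.hstack([a,b])[:,:,::-1])
E
```

```text
time: 6.15
position: [0.546, -0.0644, 0.1097]
tool_rot: [2.221, 2.221, -0.0]
ft_force: [2.3, -1.5, 1.5]
grip_width: 0.004
[ 0.18517189 -0.77933556  0.94839709]
```

View pics/m1.png

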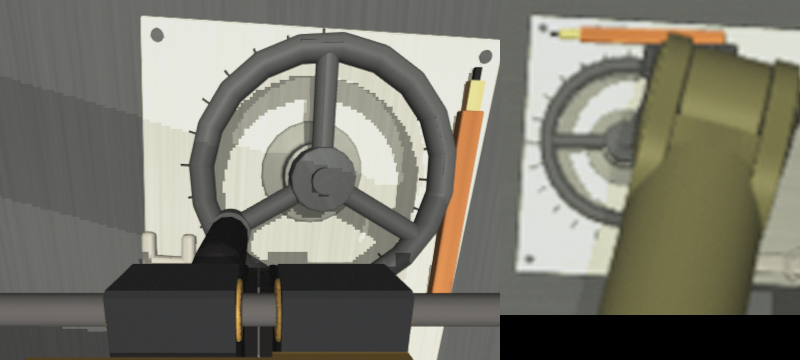

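The handle, near (225,230) in the wrist half, is moving ahead of the fingers. I'll continue round.

```bash
python3 -m inch '[[[5,-6,0],[0,0,0]],[[7,-6,0],[0,0,0]],[[7,-5,0],[0,0,0]],[[7,-3,0],[0,0,0]],[[8,-3,0],[0,0,0]],[[8,-2,0],[0,0,0]],[[9,0,0],[0,0,0]],[[8,1,0],[0,0,0]],[[8,2,0],[0,0,0]],[[8,3,0],[0,0,0]]]'
python3 -m inch '[[[7,4,0],[0,0,0]],[[7,5,0],[0,0,0]],[[6,6,0],[0,0,0]],[[5,7,0],[0,0,0]],[[4,7,0],[0,0,0]],[[3,8,0],[0,0,0]],[[1,8,0],[0,0,0]],[[1,8,0],[0,0,0]],[[-1,9,0],[0,0,0]],[[-1,8,0],[0,0,0]]]'
python3 - <<'E'
from bench import ctrl,optics
from h import *
g=optics.get_image("wrist");cv2.imwrite("pics/w2.png",g["image"][:,:,::-1])
E
```

```text
time: 7.25
position: [0.5269, 0.0116, 0.1093]
tool_rot: [-2.221, -2.221, 0.001]
ft_force: [-0.7, -2.6, 1.0]
grip_width: 0.008
time: 8.25
position: [0.5977, 0.0425, 0.1093]
tool_rot: [-2.222, -2.221, 0.001]
ft_force: [-4.7, -0.8, -1.3]
grip_width: 0.003
```

View pics/w2.png

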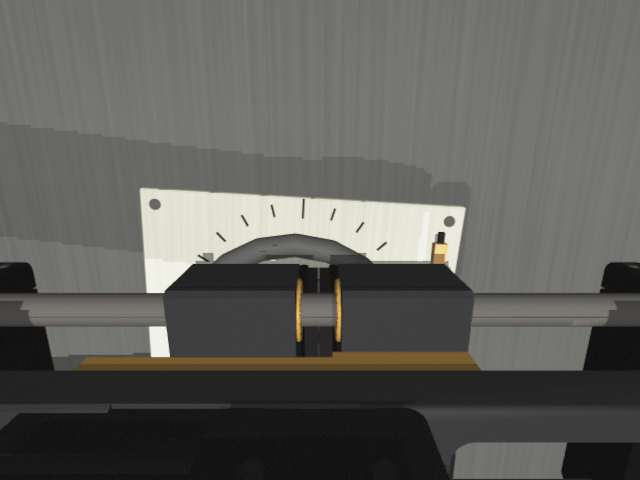

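The handle is hidden behind the right finger block, but the -4.7 N in x shows it is being pushed. I'll continue and slow down near the end.

```bash
python3 -m inch '[[[-3,8,0],[0,0,0]],[[-4,7,0],[0,0,0]],[[-5,7,0],[0,0,0]],[[-5,6,0],[0,0,0]],[[-7,5,0],[0,0,0]],[[-7,5,0],[0,0,0]],[[-8,3,0],[0,0,0]],[[-8,2,0],[0,0,0]],[[-8,1,0],[0,0,0]],[[-9,0,0],[0,0,0]]]'
python3 -m inch '[[[-8,-2,0],[0,0,0]],[[-8,-2,0],[0,0,0]],[[-8,-4,0],[0,0,0]],[[-7,-4,0],[0,0,0]],[[-6,-6,0],[0,0,0]],[[-5,-6,0],[0,0,0]],[[-4,-5,0],[0,0,0]],[[-3,-5,0],[0,0,0]],[[-2,-4,0],[0,0,0]],[[-2,-3,0],[0,0,0]]]'
python3 - <<'E'
from bench import ctrl,optics
from h import *
s=ctrl.get_state();g=optics.get_image("wrist");cv2.imwrite("pics/w3.png",g["image"][:,:,::-1])
T=g["hand_eye"];R=Rn.from_rotvec(s["tool_rot"]).as_matrix();print(s["position"],s["ft_force"])
for X in((.551,-.0685,.125),(.551,-.0685,.062)):
    c=np.linalg.inv(T)@np.r_[R.T@(np.array(X)-s["position"]),1];print(g["fx"]*c[0]/c[2]+g["cx"],g["fy"]*c[1]/c[2]+g["cy"],c[2])
E
```

```text
time: 9.3
position: [0.6413, -0.0214, 0.1098]
tool_rot: [-2.221, -2.221, -0.001]
ft_force: [-0.4, 4.6, 1.5]
grip_width: 0.004
time: 10.3
position: [0.6, -0.0741, 0.1096]
tool_rot: [-2.221, -2.222, -0.0]
ft_force: [2.1, 1.2, -0.2]
grip_width: 0.006
[ 0.59996272 -0.07414531  0.10961926] [ 2.13444756  1.23319093 -0.2172149 ]
192.88576944568206 304.22423810665646 0.13960576929952365
230.9210388216399 255.29021150848752 0.20060169526776878
```

View pics/w3.png

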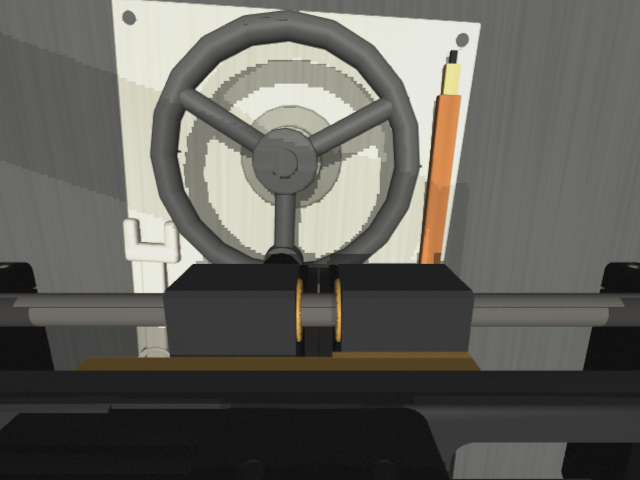

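The handle foot is at (284,253), straight below the hub at (285,160), so the handle is about 30° short of its start. It leads the finger by about 18 mm, so I'll push about 29 mm more, slowly.

```bash
python3 -m inch '[[[0,-4,0],[0,0,0]],[[0,-4,0],[0,0,0]],[[0,-4,0],[0,0,0]],[[0,-4,0],[0,0,0]],[[0,-4,0],[0,0,0]],[[1,-3,0],[0,0,0]],[[1,-2,0],[0,0,0]],[[1,-2,0],[0,0,0]],[[0,-2,0],[0,0,0]],[[0,0,0],[0,0,0]]]'
python3 -m inch '[[[0,6,0],[0,0,0]],[[-2,8,0],[0,0,0]],[[-4,8,0],[0,0,0]],[[-4,8,0],[0,0,0]],[[-2,6,0],[0,0,0]],[[0,0,-14],[0,0,0]],[[0,0,-20],[0,0,0]],[[0,0,-20],[0,0,0]],[[0,0,-16],[0,0,0]],[[0,0,0],[0,0,0]]]'
python3 - <<'E'
from bench import ctrl,optics
from h import *
s=ctrl.get_state();g=optics.get_image("wrist");cv2.imwrite("pics/w4.png",g["image"][:,:,::-1])
g1,s1=pickle.load(open("w1.pkl","rb"))
pickle.dump((g,s),open("w4.pkl","wb"))
for G,S in((g1,s1),(g,s)):
    T=G["hand_eye"];R=Rn.from_rotvec(S["tool_rot"]).as_matrix();print(S["position"],S["time"])
    im=G["image"][:262];m=(im.max(2)<45).astype(np.uint8)
    n,l,st,c=cv2.connectedComponentsWithStats(m)
    for i in range(1,n):
        if st[i,4]>150:print(st[i],c[i])
    C=np.linalg.inv(T)
    for X in((.551,-.0685,.125),):
        q=C@np.r_[R.T@(np.array(X)-S["position"]),1];print("pred",G["fx"]*q[0]/q[2]+G["cx"],G["fy"]*q[1]/q[2]+G["cy"])
E
```

```text
time: 11.35
position: [0.5709, -0.071, 0.1095]
tool_rot: [-2.221, -2.221, 0.0]
ft_force: [1.2, -0.3, -0.1]
grip_width: 0.004
time: 12.35
position: [0.6088, -0.0836, 0.1827]
tool_rot: [2.219, 2.219, 0.006]
ft_force: [-0.3, 0.5, 0.2]
grip_width: 0.003
[ 0.58637586 -0.07505607  0.17984016] 4.1
[ 240  211   43   50 1405] [261.95373665 235.7658363 ]
[630 222  10  40 162] [635.75308642 245.42592593]
pred 256.79507472535954 250.04858297588527
[ 0.60880874 -0.08357274  0.18270868] 12.35
[601  81  39 181 838] [621.76968974 173.78997613]
[623 189  17  73 351] [632.22507123 229.53561254]
[ 204  200   49   46 1486] [228.1769852  222.58411844]
pred 218.45928066525067 234.98854653269245
```

View pics/w4.png

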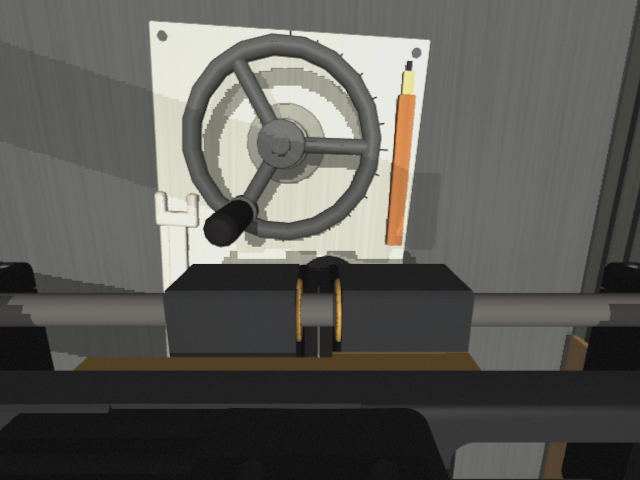

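The wrist view shows the handle tip at about (223,230) and the hub at (281,145). That is the same bearing as at the start, with the offset from prediction repeating within about 2–3 mm. I'll move to the robot side of the lever.

```bash
python3 -m inch '[[[-20,-20,0],[0,0,0]],[[-20,-20,0],[0,0,0]],[[-20,-20,0],[0,0,0]],[[-20,-20,0],[0,0,0]],[[-20,-20,0],[0,0,0]],[[-20,-20,0],[0,0,0]],[[0,-20,0],[0,0,0]],[[0,-10,0],[0,0,0]],[[0,0,0],[0,0,0]],[[0,0,0],[0,0,0]]]'
python3 - <<'E'
from bench import ctrl,optics
from h import *
g=optics.get_image("top");b=d["top"]
pickle.dump(g,open("t5.pkl","wb"))
o=[cv2.resize(x["image"][185:290,295:435],None,fx=2.8,fy=2.8,interpolation=cv2.INTER_CUBIC) for x in(b,g)]
w=optics.get_image("wrist")["image"]
w=cv2.resize(w,(392,294))
cv2.imwrite("pics/m5.png",np.vstack([np.hstack(o),np.hstack([w,w*0])])[:,:,::-1])
E
```

```text
time: 13.4
position: [0.4574, -0.2026, 0.1792]
tool_rot: [-2.22, -2.222, -0.001]
ft_force: [0.3, -0.4, -0.5]
grip_width: 0.002
```

View pics/m5.png

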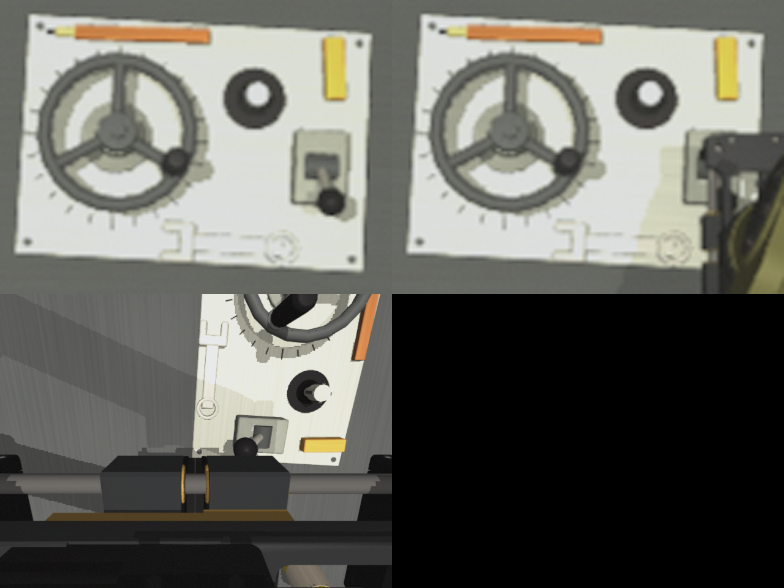

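In the before/after top views the handle sits at the same spot, (175,160) in each crop, so the turn is done. The lever ball is ahead of the fingers. I'll descend and push it along the plate's +x.

```bash
python3 -m inch '[[[0,0,14],[0,0,0]],[[0,0,14],[0,0,0]],[[0,0,14],[0,0,0]],[[0,0,14],[0,0,0]],[[0,0,12],[0,0,0]],[[0,5,0],[0,0,0]],[[0,5,0],[0,0,0]],[[-1,6,0],[0,0,0]],[[-1,6,0],[0,0,0]],[[-1,6,0],[0,0,0]]]'
python3 -m inch '[[[-1,6,0],[0,0,0]],[[0,6,0],[0,0,0]],[[-1,6,0],[0,0,0]],[[0,6,0],[0,0,0]],[[-1,6,0],[0,0,0]],[[0,6,0],[0,0,0]],[[-1,6,0],[0,0,0]],[[0,6,0],[0,0,0]],[[-1,6,0],[0,0,0]],[[0,6,0],[0,0,0]]]'
```

```text
time: 14.5
position: [0.4864, -0.2063, 0.1121]
tool_rot: [2.22, 2.221, 0.001]
ft_force: [0.0, -0.2, 0.6]
grip_width: 0.007
time: 15.5
position: [0.5458, -0.2112, 0.1114]
tool_rot: [-2.221, -2.221, -0.0]
ft_force: [-1.7, -1.2, -0.6]
grip_width: 0.003
```

```bash
python3 -m inch '[[[0,4,0],[0,0,0]],[[0,4,0],[0,0,0]],[[0,3,0],[0,0,0]],[[0,3,0],[0,0,0]],[[0,2,0],[0,0,0]],[[0,1,0],[0,0,0]],[[0,1,0],[0,0,0]],[[0,1,0],[0,0,0]],[[0,0,0],[0,0,0]],[[0,0,0],[0,0,0]]]'
```

```text
time: 16.5
position: [0.5644, -0.2111, 0.1116]
tool_rot: [2.221, 2.221, 0.0]
ft_force: [-0.3, 0.2, 1.0]
grip_width: 0.008
```

```bash
python3 -m inch '[[[0,1,0],[0,0,0]],[[0,1,0],[0,0,0]],[[0,1,0],[0,0,0]],[[0,0,0],[0,0,0]],[[0,1,0],[0,0,0]],[[0,0,0],[0,0,0]],[[0,1,0],[0,0,0]],[[0,0,0],[0,0,0]],[[0,0,0],[0,0,0]],[[0,0,0],[0,0,0]]]'
```

```text
time: 17.5
position: [0.5671, -0.2112, 0.1113]
tool_rot: [-2.219, -2.218, 0.003]
ft_force: [-8.0, 0.7, 4.3]
grip_width: 0.008
```

8 N with the tool no longer advancing means the lever is on its stop. I'll retreat and check.

```bash
python3 -m inch '[[[0,-6,0],[0,0,0]],[[0,-12,0],[0,0,0]],[[0,-16,0],[0,0,0]],[[0,-16,0],[0,0,0]],[[0,0,-15],[0,0,0]],[[0,0,-30],[0,0,0]],[[0,0,-30],[0,0,0]],[[0,0,-30],[0,0,0]],[[0,0,-30],[0,0,0]],[[0,0,-20],[0,0,0]]]'
python3 -m inch '[[[-20,-10,0],[0,0,0]],[[-30,-10,0],[0,0,0]],[[-30,-10,0],[0,0,0]],[[-30,-10,0],[0,0,0]],[[-30,-10,0],[0,0,0]],[[-30,0,0],[0,0,0]],[[-20,0,0],[0,0,0]],[[0,0,0],[0,0,0]],[[0,0,0],[0,0,0]],[[0,0,0],[0,0,0]]]'
python3 - <<'E'
from bench import ctrl,optics
from h import *
t=optics.get_image("top")["image"];s=optics.get_image("scene")["image"]
o=[cv2.resize(x[185:290,295:435],None,fx=2.8,fy=2.8,interpolation=cv2.INTER_CUBIC) for x in(d["top"]["image"],t)]
q=[cv2.resize(x[160:320,80:360],(392,224)) for x in(d["scene"]["image"],s)]
cv2.imwrite("pics/m6.png",np.vstack([np.hstack(o),np.hstack(q)])[:,:,::-1])
df=cv2.absdiff(t,d["top"]["image"]).max(2)
for n,(x0,x1,y0,y1) in dict(offcut_pushblock=(100,220,185,310),acrylic=(455,485,225,330),bottles=(485,550,190,260)).items():print(n,(df[y0:y1,x0:x1]>40).sum())
E
```

```text
time: 18.5
position: [0.5208, -0.2116, 0.2705]
tool_rot: [2.218, 2.218, 0.006]
ft_force: [-0.4, -0.5, -0.5]
grip_width: 0.004
time: 19.5
position: [0.4703, -0.3998, 0.267]
tool_rot: [2.219, 2.223, 0.002]
ft_force: [-0.5, -0.4, -0.6]
grip_width: 0.006
offcut_pushblock 0
acrylic 112
bottles 864
```

View pics/m6.png

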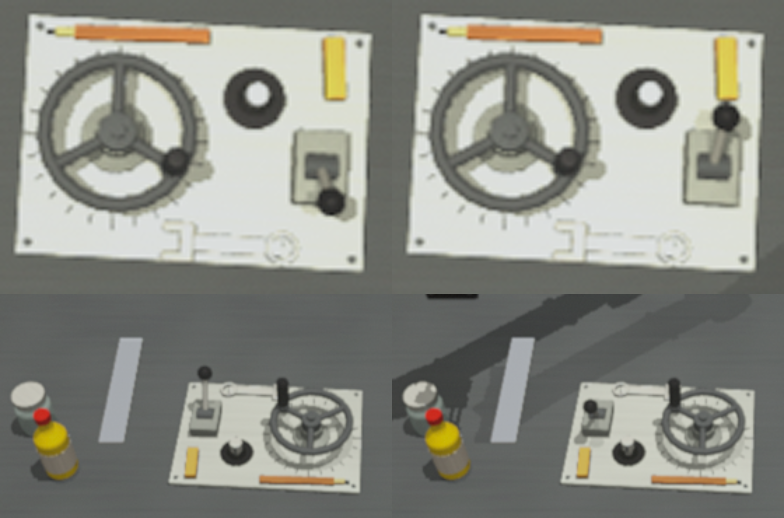

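The before/after pair shows the handle unchanged at (175,160) and the lever ball moved from (330,202) to (334,117). That is about 75 mm of the 76 mm expected. All loose things are in place, and the acrylic and bottle differences are only the arm's shadow. I'm handing in.

```bash
python3 -c "
from bench import close_job
print(close_job())"
```

```text
the job is handed in; nothing more can be done
None
```

The job is done and handed in at about 19.6 s. I pushed the handle clockwise through one full turn with the closed fingertips, then pushed the lock lever over to its far stop. The arm finished raised and clear, with the wrist force near zero.

**Last checks:**
- **Handle:** it sits at the same pixel in the top view before and after.
- **Lever:** the ball moved about 75 mm of the 76 mm expected. The lever met its stop at about 8 N.
- **Forces:** the highest reading while pushing the handle was about 5 N. I read forces only at the end of each call.
- **Loose things:** none looks moved. The image differences at the acrylic strip and the bottles are the arm's shadow, as the scene view shows.

**Disagreements:**
- **Handle position:** my first top-view estimate was about 4 mm off the scene and wrist views, because it included the side of the peg. I used the corrected value.
- **Finger width:** the closed fingers were narrower than I assumed, about 8 mm to each side instead of 15 mm. I corrected the end of the push for that from a wrist picture.

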